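Fill the empty cups of the spray-can holder

ROBOT

A 6-joint arm with a two-finger parallel gripper is mounted at the origin on the work surface; the furniture and walls round the work are solid. World frame = base frame: x ahead of the robot, y to its left, z up, the work surface at z = 0. Lengths are in m, angles in rad, forces in N, time in s.
With the tool pointing down it reaches from about 0.35 to 1 m from the base axis. Payload 7.1 kg.
Tool frame: the origin (TCP) lies on the mounting face of the last link; the fingertips stand 173 mm ahead of it and the grasp point (between the pads) lies 155 mm ahead of it; z points along the fingers, y is the line along which they close (so a half turn about z gives the same grasp; the last joint's range is limited). The gripper opens to 85 mm and grips with 20 to 120 N. Pads are 22 mm wide; open, the fingers measure 114 mm over their backs; the gripper's body (76 mm by 85 mm) begins 54 mm behind the grasp point. The pads swing forward as they close: fully open they stand 13 mm farther back than shut.
Start: joints at [1.19, 0.423, 1.63, -0, 1.089, -0.019], TCP at [0.221, 0.585, 0.405] pointing down, gripper open.
Joint ranges: [-3, 3], [-0.9, 2.11], [0.09, 2.58], [-1.31, 4.45], [0.11, 2.69], [-2.54, 2.54]. Speed limits (rad/s): [2.39, 2.39, 3.01, 3.14, 3.14, 3.14].

INTERFACE

Orientations are given as a 3x3 rotation matrix whose columns are the frame's x, y, z axes.
In Python, from rig import manip, ik, readout, imaging gives the robot as it stands. The module is installed in compiled form; this text tells all that it offers. Calls block until the motion is done:
- manip.goto(position, orientation): joint-space move of the TCP to a pose.
- manip.servo_line(position, frame=None, v=0.15): straight line of the TCP; frame=None keeps the orientation; v is the mean speed in m/s.
- manip.move_j(angles): joint-space move.
- manip.move_gripper(opening, grasp_force=None): finger opening in m; grasp_force is the grip in N (None keeps the last); returns when the fingers have stopped.
- manip.hold(seconds).
- ik(position, orientation): joint angles nearest the present ones, or None.
- readout.get_obs(): the state.
- imaging.grab_frame(name): name is "scene" or "top" or "wrist"; returns (picture, depth): 384x512x3 uint8, blue, green, red; 384x512 float32, m along the optical axis (not along the pixel's ray), 0 where there is no reading.
- imaging.camera_params(name): a dict with "camera_matrix" (3x3 intrinsics, pixels), "position" and "attitude" of the camera in the world. Camera axes: x right, y up, looking along -z (the intrinsics and any distortion apply to the point x, -y, -z); pixel columns grow to the right and rows downward; lengths in m; the calibration is good to about 2 mm. The wrist camera is an equidistant fisheye: a pixel r from the principal point sees the ray r / f radians off the axis. A picture is of the moment at which its call begins: read the wrist's pose just before it. camera_params takes no time and is no camera call; for the wrist camera it gives the pose at the moment of the call.
A pose or a line that the arm cannot do raises manip.PlanningError and nothing moves.
- manip.sign_off(): hands the job in; it is judged then, once.
The state is a dict: "time_s": time; "joint_positions": joint angles; "dq": joint speeds; "joint_torque": joint torques, N m; "tcp_pos": TCP position; "tcp_rot": TCP orientation; "contact_force": force on the tool from outside, world axes, zero at the start; "ft_torque": the same for the moment, N m; "finger_gap": finger opening in m; "grasp_force": force on a finger pad.
Only numpy, scipy, OpenCV 4.12 (cv2) and the standard library are available. Lean on these libraries where they do the work, as an engineer would, in place of code of your own. Each camera call takes 0.05 s, during which the arm holds its last target. There are 200 camera calls.

TASK

Two slim spray cans were left standing on the bench. Stand each of them upright in an empty cup of the can holder, right down on its floor, without tipping them over. Leave the two cans already in the holder and the glue bottle where they are.

Things in the scene. Friction and masses are not known exactly. Their poses are not given: they have to be found in the camera images.
- holder_board: plywood board, 78 x 326 x 12 mm, fixed on the bench; it carries four grey cups in one row along its y axis, 80 mm apart, at y = -120, -40, 40 and 120 mm. Two of the cups already hold a can. Origin: centre of its underside; x across the row, z up
- cup_a: one of the four grey pipe cups on the holder (which of the four places it takes, and which two cups are empty, varies): tube open at the top, outer diameter 70 mm, bore 62 mm, 50 mm tall, fixed. Origin: centre of the bore at its bottom, on the board's top face, which is the floor a can stands on; y along the row
- cup_b: one of the four grey pipe cups on the holder (which of the four places it takes, and which two cups are empty, varies): tube open at the top, outer diameter 70 mm, bore 62 mm, 50 mm tall, fixed. Origin: centre of the bore at its bottom, on the board's top face, which is the floor a can stands on; y along the row
- cup_c: one of the four grey pipe cups on the holder (which of the four places it takes, and which two cups are empty, varies): tube open at the top, outer diameter 70 mm, bore 62 mm, 50 mm tall, fixed. Origin: centre of the bore at its bottom, on the board's top face, which is the floor a can stands on; y along the row
- cup_d: one of the four grey pipe cups on the holder (which of the four places it takes, and which two cups are empty, varies): tube open at the top, outer diameter 70 mm, bore 62 mm, 50 mm tall, fixed. Origin: centre of the bore at its bottom, on the board's top face, which is the floor a can stands on; y along the row
- spare_yellow: SPARE can standing loose on the bench: yellow-and-black slim aerosol can, 174 mm tall, standing upright. Body 51 mm diameter up to 138 mm (foot rim 54 mm), then a shoulder narrowing to 32 mm at 159 mm, collar and 14 mm nozzle on top; about 0.33 kg. Origin: centre of its underside; z up along the can
- spare_orange: SPARE can standing loose on the bench: orange-and-black slim aerosol can, 152 mm tall, standing upright. Body 51 mm diameter up to 116 mm (foot rim 54 mm), then a shoulder narrowing to 32 mm at 137 mm, collar and 14 mm nozzle on top; about 0.33 kg. Origin: centre of its underside; z up along the can
- seated_yellow: can already standing in one of the cups: yellow-and-black slim aerosol can, 174 mm tall, standing upright. Body 51 mm diameter up to 138 mm (foot rim 54 mm), then a shoulder narrowing to 32 mm at 159 mm, collar and 14 mm nozzle on top; about 0.33 kg. Origin: centre of its underside; z up along the can
- seated_orange: can already standing in one of the cups: orange-and-black slim aerosol can, 152 mm tall, standing upright. Body 51 mm diameter up to 116 mm (foot rim 54 mm), then a shoulder narrowing to 32 mm at 137 mm, collar and 14 mm nozzle on top; about 0.33 kg. Origin: centre of its underside; z up along the can
- glue_bottle: white glue bottle with red spout, 50 mm diameter, 157 mm tall, standing at the right back of the bench. Origin: centre of its underside
Mind the look-alikes: they are no part of the job. Leave any brown or turquoise look-alike of the spare_yellow alone.

How it is judged:
At the end, for the whole second after the job is handed in: Each spare can stands in a cup of its own: axis within 10 mm of the cup's, underside less than 6 mm above the cup's floor, within 0.1 rad of upright, at rest (under 0.02 m/s). The two cans that were in the holder still stand in their own cups in the same way (((horizontal distance between spare_yellow and cup_a below 0.01 m and z of spare_yellow in the frame of cup_a below 0.006 m) or (horizontal distance between spare_yellow and cup_b below 0.01 m and z of spare_yellow in the frame of cup_b below 0.006 m) or (horizontal distance between spare_yellow and cup_c below 0.01 m and z of spare_yellow in the frame of cup_c below 0.006 m) or (horizontal distance between spare_yellow and cup_d below 0.01 m and z of spare_yellow in the frame of cup_d below 0.006 m)) and angle between each of spare_yellow, spare_orange, seated_yellow, seated_orange's own z axis and vertical below 0.1 rad and linear speed of each of spare_yellow, spare_orange, seated_yellow, seated_orange below 0.02 m/s and ((horizontal distance between spare_orange and cup_a below 0.01 m and z of spare_orange in the frame of cup_a below 0.006 m) or (horizontal distance between spare_orange and cup_b below 0.01 m and z of spare_orange in the frame of cup_b below 0.006 m) or (horizontal distance between spare_orange and cup_c below 0.01 m and z of spare_orange in the frame of cup_c below 0.006 m) or (horizontal distance between spare_orange and cup_d below 0.01 m and z of spare_orange in the frame of cup_d below 0.006 m)) and horizontal distance between seated_yellow and cup_a below 0.01 m and z of seated_yellow in the frame of cup_a below 0.006 m and horizontal distance between seated_orange and cup_b below 0.01 m and z of seated_orange in the frame of cup_b below 0.006 m); the robot touches nothing.
It fails at once if a can already in the holder is taken out or shoved (moved more than 25 mm) (distance of any of seated_yellow, seated_orange from where it was at the start of the episode above 0.025 m).
It fails at once if a spare can is tipped over (leans more than 0.7 rad) (angle between any of spare_yellow, spare_orange's own z axis and vertical above 0.7 rad).
It fails at once if the glue bottle is pushed away or knocked over (moved more than 30 mm or leaning more than 0.3 rad) (distance of glue_bottle from where it was at the start of the episode above 0.03 m or angle between glue_bottle's own z axis and vertical above 0.3 rad).
It also fails if it takes over 64 s, if anything falls off the work surface, if the arm or the gripper's body presses on something with over 40 N, if the wrist force passes 120 N, or if a joint passes its speed limit or range.

## Working session

There is one attempt and no reset: what is moved stays moved. The work goes in short steps, each a Python script; the robot and the scene stay as the last script left them, time stands still between calls to the robot, and variables do not carry over. Pictures are saved under pics/ and viewed, at most 10 in all, crops included, and the job is handed in when it is done.

```bash
mkdir -p pics; cat > h.py <<'E'
import numpy as np, cv2
from rig import manip, ik, readout, imaging
def cloud(name):
    im,d=imaging.grab_frame(name); p=imaging.camera_params(name)
    K=np.array(p["camera_matrix"]); R=np.array(p["attitude"]); t=np.array(p["position"])
    v,u=np.mgrid[:d.shape[0],:d.shape[1]]
    c=np.stack([(u-K[0,2])/K[0,0]*d,-(v-K[1,2])/K[1,1]*d,-d],-1)
    return im,d,c@R.T+t,p
E
python3 - <<'E'
from h import *
ims=[]
for n in("scene","top"):
    im,d,P,p=cloud(n); cv2.imwrite(f"pics/{n}.png",im); np.savez(f"{n}.npz",im=im,d=d,P=P)
    print(n,{k:np.round(v,3).tolist() if not isinstance(v,str) else v for k,v in p.items()},(d>0).mean())
    ims.append(im)
cv2.imwrite("pics/a.png",np.vstack([cv2.resize(i,(400,300)) for i in ims]))
print(readout.get_obs()["tcp_rot"],readout.get_obs()["contact_force"])
E
```

```text
scene {'camera_matrix': [[475.698, 0.0, 252.171], [0.0, 475.698, 192.266], [0.0, 0.0, 1.0]], 'position': [-0.277, -0.839, 0.776], 'attitude': [[0.771, 0.36, -0.526], [-0.637, 0.41, -0.653], [-0.02, 0.838, 0.546]]} 0.9278055826822916
top {'camera_matrix': [[376.232, 0.0, 249.509], [0.0, 376.232, 191.732], [0.0, 0.0, 1.0]], 'position': [0.305, 0.009, 0.996], 'attitude': [[0.011, 0.995, -0.095], [-1.0, 0.009, -0.025], [-0.024, 0.095, 0.995]]} 0.9959615071614584
[[-9.35259399e-01  3.53962665e-01 -5.35979859e-04]
 [ 3.53963067e-01  9.35258540e-01 -1.26879337e-03]
 [ 5.21742558e-05 -1.37636800e-03 -9.99999051e-01]] [-0.01596463 -0.27853871 -0.06925446]
```

View pics/scene.png

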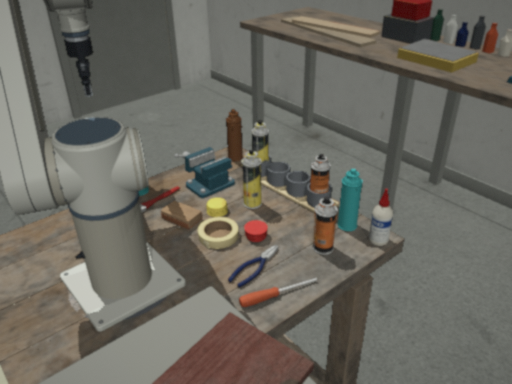

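View pics/top.png

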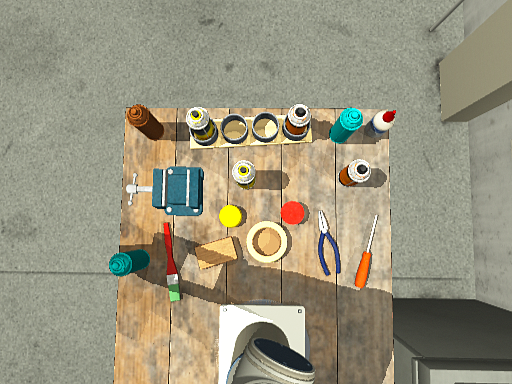

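The top view shows a loose yellow/black can at (244,172) and a loose orange/black can at (355,172), which are the spares. The seated yellow can is at (200,122) and the seated orange at (297,120). The empty cups are at (235,127) and (265,125). The look-alikes, brown (143,120) and turquoise (347,125) and (125,262), and the glue bottle (385,122) stay where they are. Next I'll measure, and take one enlarged crop to confirm.

```bash
cat > m.py <<'E'
from h import *
from scipy.optimize import least_squares
S=np.load("scene.npz"); T=np.load("top.npz")
def circ(Q,r=None):
    f=(lambda p:np.hypot(*(Q-p[:2]).T)-(r or p[2]))
    s=least_squares(f,list(Q.mean(0))+[.03],loss="soft_l1",f_scale=.002); return s.x, np.std(f(s.x))
# scene pixels & top pixels
tg={"sp_y":((244,172),(252,180)),"sp_o":((355,172),(325,228)),"se_y":((200,122),(260,140)),"se_o":((297,120),(319,175)),"glue":((385,122),(381,222)),"turq":((347,125),(349,200))}
z=T["P"][...,2]; print("table z top",np.median(z[225:235,260:270]),"scene", np.nanmedian(S["P"][240:246,215:220,2]))
for k,((u,v),(us,vs)) in tg.items():
    # seed: highest top-view points within window
    W=T["P"][v-22:v+18,u-20:u+20].reshape(-1,3); zt=np.percentile(W[:,2],99.5)
    tip=W[W[:,2]>zt-.008].mean(0)
    out=[k,"top: zmax %.3f tip"%W[:,2].max(),tip.round(3)]
    for nm,D in(("scene",S),("top",T)):
        P=D["P"][D["d"]>0]; m=(np.hypot(*(P[:,:2]-tip[:2]).T)<.04)
        near=P[m]; b=near[(near[:,2]>.075)&(near[:,2]<.11)]
        if len(b)>15:
            x,e=circ(b[:,:2],.0255); out+=[nm,len(b),x[:2].round(4),"sd%.4f"%e,"zmax %.3f"%near[:,2].max()]
    print(*out)
for k,(u,v) in {"cup1":(235,127),"cup2":(265,125)}.items():
    W=T["P"][v-20:v+20,u-17:u+17].reshape(-1,3); r=W[(W[:,2]>.054)&(W[:,2]<.070)]
    x,e=circ(r[:,:2]); print(k,len(r),x.round(4),"sd%.4f"%e,"rim z",np.median(r[:,2]))
    P=S["P"][S["d"]>0]; r=P[(np.hypot(*(P[:,:2]-x[:2]).T)<.042)&(P[:,2]>.056)&(P[:,2]<.068)]
    if len(r)>10: y,e=circ(r[:,:2],.033); print("  scene",len(r),y.round(4),e.round(4),"zmax",r[:,2].max())
    c=T["P"][...,:]; f=c[(np.hypot(*(c[...,:2]-x[:2]).transpose(2,0,1))<.02)][:,2]; print("  floor z",np.percentile(f,[10,50,90]).round(4))
im=T["im"]; cr=im[95:195,180:400]; sc=S["im"][110:260,220:400]
a=cv2.resize(cr,None,fx=3.2,fy=3.2,interpolation=2); b=cv2.resize(sc,None,fx=1.6,fy=1.6,interpolation=2)
c=np.zeros((a.shape[0]+b.shape[0],a.shape[1],3),np.uint8); c[:a.shape[0]]=a; c[a.shape[0]:,:b.shape[1]]=b; cv2.imwrite("pics/crop1.png",c)
E
python3 m.py
```

```text
table z top 0.0014805933606018562 scene 0.01860757858610157
sp_y top: zmax 0.996 tip [0.413 0.04  0.3  ] scene 195 [0.4338 0.0438] sd0.0019 zmax 0.174 top 34 [0.4334 0.0455] sd0.0002 zmax 0.177
sp_o top: zmax 0.996 tip [ 0.427 -0.2    0.236] scene 103 [ 0.4422 -0.2254] sd0.0012 zmax 0.153 top 79 [ 0.4198 -0.1842] sd0.0072 zmax 0.154
se_y top: zmax 0.996 tip [0.305 0.009 0.996]
se_o top: zmax 0.996 tip [ 0.534 -0.071  0.276] scene 121 [ 0.5246 -0.0952] sd0.0040 zmax 0.165 top 73 [ 0.5705 -0.0832] sd0.0003 zmax 0.168
glue top: zmax 0.996 tip [ 0.507 -0.222  0.355] scene 141 [ 0.5153 -0.2213] sd0.0036 zmax 0.166 top 27 [ 0.559  -0.2017] sd0.0004 zmax 0.162
turq top: zmax 0.996 tip [ 0.501 -0.153  0.362]
cup1 153 [0.5599 0.0748 0.0327] sd0.0012 rim z 0.061068011692375745
  scene 104 [0.5599 0.0717 0.03  ] 0.0029 zmax 0.06456169343733198
  floor z [0.0099 0.0119 0.0144]
cup2 156 [ 0.5648 -0.0046  0.0327] sd0.0012 rim z 0.06126691258653166
  scene 112 [ 0.5645 -0.0073  0.03  ] 0.0031 zmax 0.06347075843974948
  floor z [0.0099 0.0119 0.0146]
```

View pics/crop1.png

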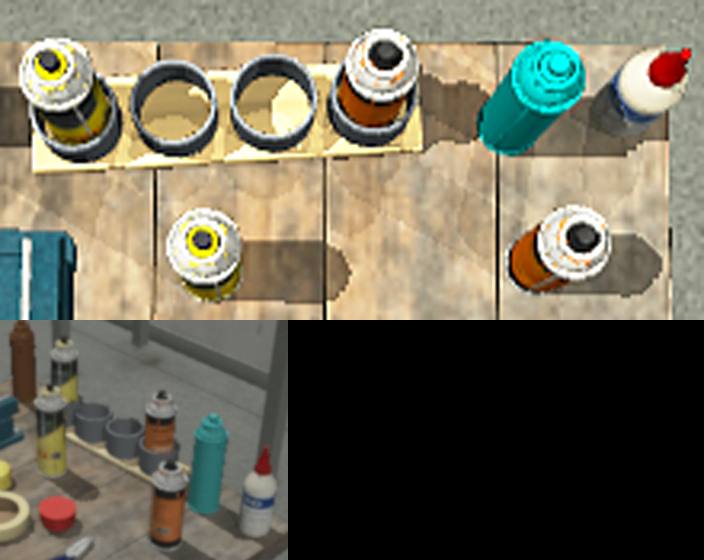

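The crop confirms them: the spares are the free-standing yellow/black and orange/black cans, and the middle two cups are empty. Next I'll move to a spot over the yellow can and the cups, then re-measure with the wrist camera.

```bash
cat > w.py <<'E'
from h import *
from scipy.optimize import least_squares
def wcloud():
    p=imaging.camera_params("wrist"); im,d=imaging.grab_frame("wrist")
    K=np.array(p["camera_matrix"]); v,u=np.mgrid[:d.shape[0],:d.shape[1]]
    x=(u-K[0,2])/K[0,0]; y=(v-K[1,2])/K[1,1]; th=np.hypot(x,y); s=np.tan(th)/np.maximum(th,1e-9)
    c=np.stack([x*s*d,-y*s*d,-d],-1); P=c@np.array(p["attitude"]).T+p["position"]
    ok=(d>0)&(th<1.3); return im,P[ok]
def circ(Q,c,r):
    f=lambda p:np.hypot(*(Q-p).T)-r
    s=least_squares(f,c,loss="soft_l1",f_scale=.001); return s.x.round(4), f(s.x).std().round(4)
seeds={"sp_y":(.4335,.0445,.174),"sp_o":(.442,-.2254,.152),"se_y":(.555,.154,.186),"se_o":(.570,-.084,.164)}
cups={"cup1":(.56,.0745),"cup2":(.5648,-.0055)}
def report(n,P):
    for k,(x,y,h) in seeds.items():
        Q=P[np.hypot(P[:,0]-x,P[:,1]-y)<.036]; b=Q[(Q[:,2]>.07)&(Q[:,2]<h-.042)]; t=Q[Q[:,2]>h-.006]
        print(n,k,len(b),circ(b[:,:2],(x,y),.0255) if len(b)>15 else "","tip",len(t),t[:,:2].mean(0).round(4) if len(t) else "", "zmax",Q[:,2].max().round(4) if len(Q) else "")
    for k,c in cups.items():
        Q=P[(abs(np.hypot(P[:,0]-c[0],P[:,1]-c[1])-.033)<.005)&(abs(P[:,2]-.062)<.004)]
        F=P[np.hypot(P[:,0]-c[0],P[:,1]-c[1])<.015]
        print(n,k,len(Q),circ(Q[:,:2],c,.033) if len(Q)>15 else "","z rim/floor",np.median(Q[:,2]),np.median(F[:,2]) if len(F) else "")
E
python3 - <<'E'
from w import *
for n in("scene","top"):
    D=np.load(n+".npz"); report(n,D["P"][D["d"]>0])
ex=np.array([.998,.061,0]);ex/=np.linalg.norm(ex); z=np.array([0,0,-1.])
for s in(1,-1):
    R=np.column_stack([np.cross(s*ex,z),s*ex,z])
    for p in([.434,.0445,.42],[.434,.0445,.281],[.56,.0745,.30],[.4425,-.226,.26],[.565,-.0055,.28],[.4425,-.226,.40]): 
        q=ik(p,R); print(s,None if q is None else np.round(q,2))
p=imaging.camera_params("wrist");o=readout.get_obs();print("cam in tool",(np.array(o["tcp_rot"]).T@(np.array(p["position"])-o["tcp_pos"])).round(3), np.array(p["camera_matrix"]).round(1))
E
```

```text
scene sp_y 346 (array([0.4337, 0.044 ]), np.float64(0.0019)) tip 18 [0.4316 0.0413] zmax 0.1745
scene sp_o 285 (array([ 0.442 , -0.2258]), np.float64(0.0014)) tip 25 [ 0.4395 -0.2275] zmax 0.1534
scene se_y 326 (array([0.5567, 0.1514]), np.float64(0.0023)) tip 15 [0.5552 0.1494] zmax 0.187
scene se_o 308 (array([ 0.5712, -0.0846]), np.float64(0.0018)) tip 17 [ 0.5682 -0.0872] zmax 0.1653
scene cup1 69 (array([0.5604, 0.0719]), np.float64(0.002)) z rim/floor 0.06029266570964098 
scene cup2 82 (array([ 0.5649, -0.0076]), np.float64(0.002)) z rim/floor 0.060540350636823836 -0.6629577272936208
top sp_y 53 (array([0.4334, 0.0455]), np.float64(0.0002)) tip 33 [0.4333 0.0456] zmax 0.1771
top sp_o 89 (array([ 0.4415, -0.224 ]), np.float64(0.0004)) tip 35 [ 0.4409 -0.2233] zmax 0.1542
top se_y 175 (array([0.5561, 0.1532]), np.float64(0.0004)) tip 34 [0.5551 0.1532] zmax 0.1883
top se_o 119 (array([ 0.5705, -0.0832]), np.float64(0.0004)) tip 32 [ 0.5696 -0.083 ] zmax 0.1679
top cup1 134 (array([0.5601, 0.075 ]), np.float64(0.0012)) z rim/floor 0.0614507891728423 0.011726287078124342
top cup2 131 (array([ 0.5651, -0.0047]), np.float64(0.0012)) z rim/floor 0.06169499049372873 0.011872855282378247
1 [ 0.07  0.12  2.01 -0.    1.01  0.01]
1 [ 0.07  0.36  2.12 -0.    0.66  0.01]
1 [ 0.11  0.48  1.83 -0.    0.83  0.05]
1 [-0.5   0.47  2.   -0.    0.67 -0.56]
1 [-0.03  0.51  1.84 -0.    0.79 -0.09]
1 [-0.5   0.24  1.91 -0.    0.99 -0.56]
-1 None
-1 None
-1 None
-1 None
-1 None
-1 None
cam in tool [0.08  0.001 0.032] [[297.3   0.  254.6]
 [  0.  297.3 193.3]
 [  0.    0.    1. ]]
```

```bash
cat >> w.py <<'E'
ex=np.array([.998,.061,0]);ex/=np.linalg.norm(ex)
R=np.column_stack([np.cross(ex,[0,0,-1.]),ex,[0,0,-1.]])
def st(m=""):
    o=readout.get_obs(); print(m,"t%.1f"%o["time_s"],np.round(o["tcp_pos"],4),"F",np.round(o["contact_force"],1),"gap %.4f"%o["finger_gap"],"g",np.round(o["grasp_force"],1))
E
python3 - <<'E'
from w import *
manip.goto([.434,.0445,.43],R); st()
im,P=wcloud(); cv2.imwrite("pics/w1.png",im); report("wrist",P)
E
```

```text
t2.2 [0.4342 0.045  0.43  ] F [ 0.3 -0.8  0.2] gap 0.0855 g 0.0
wrist sp_y 422 (array([0.4329, 0.0471]), np.float64(0.0002)) tip 11687 [0.4326 0.06  ] zmax 0.3584
wrist sp_o 109 (array([ 0.4417, -0.2226]), np.float64(0.0006)) tip 0  zmax 0.0827
wrist se_y 1086 (array([0.5555, 0.1548]), np.float64(0.0004)) tip 247 [0.5542 0.1544] zmax 0.1879
wrist se_o 94 (array([ 0.5701, -0.0813]), np.float64(0.0005)) tip 0  zmax 0.132
wrist cup1 541 (array([0.5595, 0.0768]), np.float64(0.0012)) z rim/floor 0.060914013781753706 0.011205710740806785
wrist cup2 519 (array([ 0.5647, -0.0027]), np.float64(0.0013)) z rim/floor 0.06103863296041773 0.011429548024723263
```

View pics/w1.png

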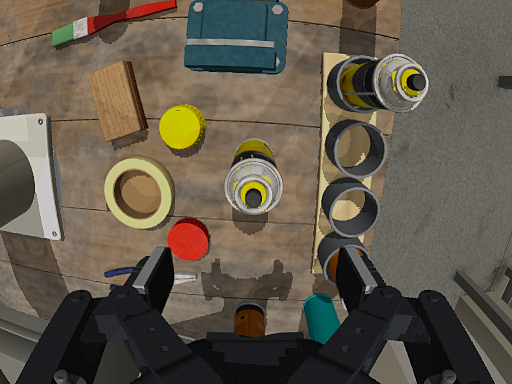

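The wrist view shows the yellow can at (254,180) and the empty cups at (355,148) and (350,208). All three cameras agree to about 1.5 mm, so I'm going ahead with the yellow can.

```bash
python3 - <<'E'
from w import *
manip.servo_line([.4333,.0455,.283],v=.12); st("down")
manip.move_gripper(.04,50); st("grip")
manip.servo_line([.4333,.0455,.385],v=.12); manip.hold(.2); st("lift")
im,d,P,p=cloud("scene"); cv2.imwrite("pics/s2.png",cv2.resize(im[80:280,180:420],None,fx=2.5,fy=2.5))
E
```

```text
down t3.6 [0.4336 0.0455 0.2835] F [-1.1 -0.   0.1] gap 0.0850 g 0.0
grip t4.0 [0.4335 0.0455 0.2837] F [-2.  -0.2  7. ] gap 0.0502 g 50.6
lift t5.2 [0.4331 0.0455 0.3843] F [ 0.3 -0.3 -4.1] gap 0.0500 g 52.4
```

View pics/s2.png

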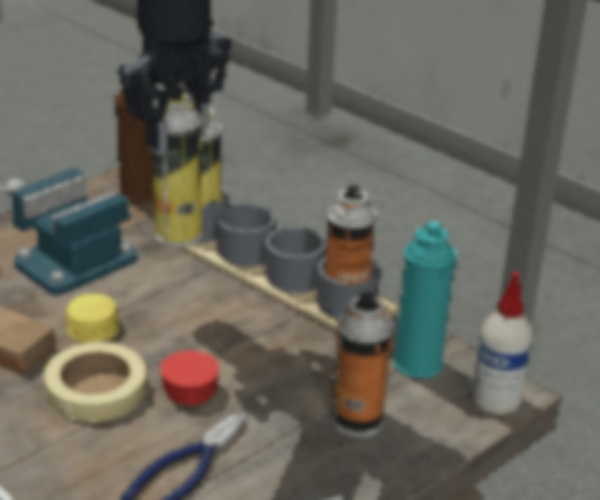

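The can is in the gripper and hanging upright, and it weighs about what it should. Next I'll place it in cup1.

```bash
python3 - <<'E'
from w import *
c=np.array([.5600,.0751])
manip.servo_line([*c,.385],v=.15); manip.hold(.2); st("over")
for z in(.350,.335,.315,.300,.2965):
    manip.servo_line([*c,z],v=.06); st()
    if np.linalg.norm(readout.get_obs()["contact_force"])>25: print("stop"); break
E
```

```text
over t6.5 [0.5594 0.075  0.3851] F [-0.3 -0.1 -4.3] gap 0.0496 g 52.5
 t7.2 [0.5602 0.0751 0.3499] F [ 0.1 -0.2 -3.5] gap 0.0497 g 52.5
 t7.6 [0.5598 0.0751 0.3345] F [-0.1 -0.9 -3.8] gap 0.0501 g 52.5
 t8.1 [0.5599 0.0751 0.3145] F [-0.6 -0.3 -3.8] gap 0.0499 g 52.5
 t8.5 [0.5598 0.0751 0.2994] F [-0.7 -0.4 -3.3] gap 0.0497 g 52.5
 t8.8 [0.56   0.0751 0.2964] F [ 0.4  1.  -3.7] gap 0.0500 g 52.5
```

```bash
python3 - <<'E'
from w import *
for z in(.2955,.2945,.2935,.2925):
    manip.servo_line([.56,.0751,z],v=.02); st()
    if readout.get_obs()["contact_force"][2]>3: break
manip.move_gripper(.075); manip.hold(.2); st("open")
manip.servo_line([.56,.0751,.43],v=.15)
manip.goto([.4415,-.2243,.43],R); st()
im,P=wcloud(); cv2.imwrite("pics/w2.png",im); report("wrist",P)
im,d,P,p=cloud("scene"); report("scene",P[d>0])
im,d,P,p=cloud("top"); report("top",P[d>0])
Q=P[d>0]; Q=Q[np.hypot(Q[:,0]-.56,Q[:,1]-.075)<.035]; b=Q[(Q[:,2]>.075)&(Q[:,2]<.145)]; print("placed",circ(b[:,:2],(.56,.075),.0255),Q[:,2].max())
E
```

```text
t9.0 [0.5601 0.0751 0.2958] F [-1.3  0.5 -1.8] gap 0.0498 g 52.6
 t9.3 [0.5602 0.0752 0.2958] F [-3.5 -0.1  9.2] gap 0.0500 g 53.8
open t9.8 [0.56   0.0751 0.2944] F [-0.1 -1.5 -1.7] gap 0.0749 g 0.0
 t12.1 [ 0.4419 -0.2238  0.4299] F [ 0.6 -0.1  0.5] gap 0.0748 g 0.0
wrist sp_y 0  tip 0  zmax 
wrist sp_o 245 (array([ 0.4412, -0.2226]), np.float64(0.0002)) tip 12055 [ 0.441  -0.2088] zmax 0.3583
wrist se_y 0  tip 0  zmax 
wrist se_o 777 (array([ 0.5703, -0.0817]), np.float64(0.0004)) tip 202 [ 0.5688 -0.0823] zmax 0.1654
wrist cup1 0  z rim/floor nan 
wrist cup2 272 (array([ 0.5646, -0.0035]), np.float64(0.0013)) z rim/floor 0.060706130809954906 0.011160829038912579
scene sp_y 0  tip 0  zmax 0.0035
scene sp_o 284 (array([ 0.442 , -0.2256]), np.float64(0.0014)) tip 1032 [ 0.4269 -0.2387] zmax 0.5173
scene se_y 362 (array([0.5566, 0.1517]), np.float64(0.0021)) tip 17 [0.5545 0.1494] zmax 0.189
scene se_o 301 (array([ 0.571 , -0.0847]), np.float64(0.0019)) tip 0  zmax 0.1553
scene cup1 52 (array([0.5605, 0.073 ]), np.float64(0.0024)) z rim/floor 0.06052553190658627 0.17437175709369973
scene cup2 78 (array([ 0.5653, -0.0074]), np.float64(0.0019)) z rim/floor 0.06031020138650489 -0.6634823330761164
top sp_y 0  tip 0  zmax 0.0056
top sp_o 89 (array([ 0.4415, -0.2241]), np.float64(0.0004)) tip 3451 [ 0.4363 -0.2223] zmax 0.6032
top se_y 181 (array([0.5561, 0.1532]), np.float64(0.0004)) tip 33 [0.5552 0.1529] zmax 0.1895
top se_o 117 (array([ 0.5705, -0.0832]), np.float64(0.0004)) tip 32 [ 0.5696 -0.083 ] zmax 0.1668
top cup1 87 (array([0.5604, 0.0751]), np.float64(0.0011)) z rim/floor 0.06189542117583158 0.1758193283858122
top cup2 130 (array([ 0.5651, -0.0046]), np.float64(0.0012)) z rim/floor 0.061290128759440676 0.01203609087563351
placed (array([0.5601, 0.0752]), np.float64(0.0004)) 0.189386628352466
  return _methods._mean(a, axis=axis, dtype=dtype,
  ret = ret.dtype.type(ret / rcount)
```

View pics/w2.png

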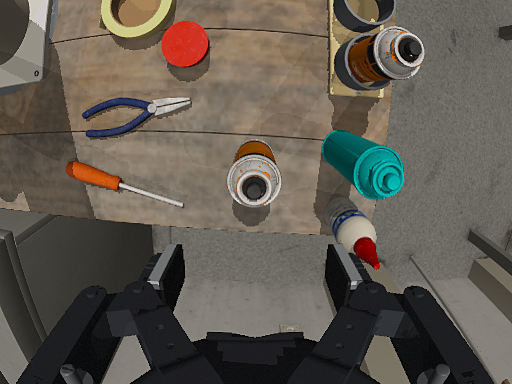

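The wrist view shows the orange spare at (254,185), well clear of the turquoise can (365,165) and the glue bottle (355,230). The yellow can is seated: its axis is within 1 mm of the cup's, and its top height matches the seated yellow can's. Next is the orange can.

```bash
python3 - <<'E'
from w import *
manip.servo_line([.4415,-.2241,.2615],v=.12); st("down")
manip.move_gripper(.04,50); st("grip")
manip.servo_line([.4415,-.2241,.365],v=.12); manip.hold(.2); st("lift")
o=readout.get_obs()
assert o["finger_gap"]>.045
manip.servo_line([.4415,-.0046,.365],v=.15); 
c=[.565,-.0046]
manip.servo_line([*c,.365],v=.15); manip.hold(.2); st("over")
for z in(.330,.315,.295,.279,.2755,.2745,.2735,.2725,.2715,.2705):
    manip.servo_line([*c,z],v=.06 if z>.276 else .02); st()
    f=np.array(readout.get_obs()["contact_force"])
    if f[2]>3 or np.hypot(f[0],f[1])>12: print("contact"); break
E
```

```text
down t13.8 [ 0.4418 -0.2242  0.2621] F [0.8 0.1 0.1] gap 0.0750 g 0.0
grip t14.2 [ 0.4416 -0.2242  0.2623] F [-2.   0.3  6.8] gap 0.0501 g 51.0
lift t15.4 [ 0.4413 -0.224   0.3642] F [ 0.4  0.1 -3.9] gap 0.0506 g 52.5
over t18.2 [ 0.5644 -0.0046  0.3651] F [ 0.4 -0.  -4.4] gap 0.0501 g 52.5
 t18.9 [ 0.5651 -0.0046  0.3299] F [ 0.6 -0.1 -4.6] gap 0.0498 g 52.5
 t19.3 [ 0.5648 -0.0046  0.3144] F [-1.1 -0.2 -4. ] gap 0.0504 g 52.5
 t19.8 [ 0.5649 -0.0046  0.2945] F [-0.4  0.7 -4.1] gap 0.0502 g 52.5
 t20.2 [ 0.5648 -0.0046  0.2784] F [-0.5  0.3 -4.1] gap 0.0498 g 52.6
 t20.5 [ 0.565  -0.0046  0.2755] F [-0.3 -0.5 -4.1] gap 0.0504 g 52.6
 t20.8 [ 0.565  -0.0046  0.2745] F [ 0.5 -0.3 -3.6] gap 0.0502 g 52.6
 t21.0 [ 0.5651 -0.0046  0.2744] F [-2.8 -0.8  4.4] gap 0.0503 g 53.4
contact
```

```bash
python3 - <<'E'
from w import *
manip.move_gripper(.075); manip.hold(.2); st("open")
manip.servo_line([.565,-.0046,.43],v=.15)
manip.servo_line([.40,.0,.43],v=.2); manip.hold(.5); st()
for n in("scene","top"):
    im,d,P,p=cloud(n); Q=P[d>0]
    for k,(x,y,h) in {"sp_y":(.56,.075,.186),"sp_o":(.565,-.0046,.164),"se_y":(.556,.153,.186),"se_o":(.5705,-.083,.164)}.items():
        q=Q[(np.hypot(Q[:,0]-x,Q[:,1]-y)<.036)&(Q[:,2]<.25)]; r=[circ(q[(q[:,2]>a)&(q[:,2]<a+.03)][:,:2],(x,y),.0255)[0] if ((q[:,2]>a)&(q[:,2]<a+.03)).sum()>15 else None for a in(.068,.095)]
        print(n,k,r,"zmax",q[:,2].max().round(4) if len(q) else None)
    cv2.imwrite(f"pics/f_{n}.png",im)
im,_=imaging.grab_frame("wrist"); cv2.imwrite("pics/f_w.png",im)
a=cv2.imread("pics/f_scene.png")[80:280,180:420]; cv2.imwrite("pics/f.png",np.hstack([cv2.resize(a,(460,384)),im[:300][:, 170:510] if 0 else cv2.resize(im,(340,255)).repeat(1,0) if 0 else cv2.copyMakeBorder(cv2.resize(im,(340,255)),0,129,0,0,0)]))
E
```

```text
open t21.6 [ 0.565  -0.0046  0.2735] F [-0.2  1.   0.4] gap 0.0752 g 0.0
 t24.3 [ 0.4001 -0.      0.4299] F [ 0.3 -1.  -0.2] gap 0.0749 g 0.0
scene sp_y [array([0.5606, 0.0735]), array([0.5606, 0.0735])] zmax 0.1877
scene sp_o [array([ 0.5655, -0.0065]), array([ 0.5657, -0.0069])] zmax 0.1648
scene se_y [array([0.5568, 0.1517]), array([0.5568, 0.1511])] zmax 0.1859
scene se_o [array([ 0.5711, -0.0848]), array([ 0.5712, -0.0848])] zmax 0.1644
top sp_y [None, None] zmax 0.1766
top sp_o [None, None] zmax 0.1644
top se_y [array([0.556 , 0.1532]), array([0.5561, 0.1533])] zmax 0.1882
top se_o [None, None] zmax 0.1674
```

View pics/f.png

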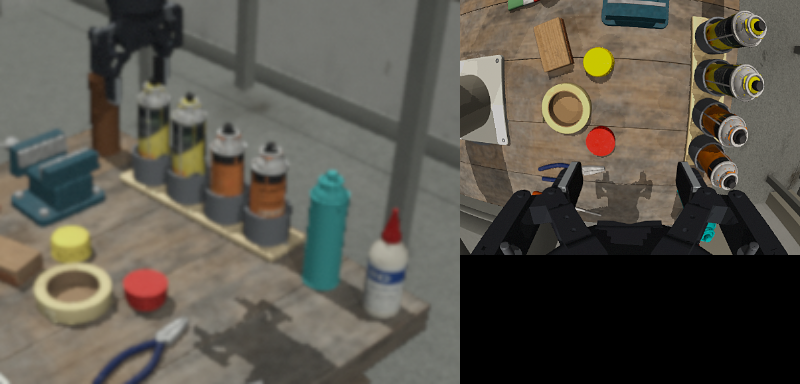

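All four cans stand upright in the row, at (150,130), (185,145), (227,170) and (268,190) in the left panel. The spares' tops match the seated cans' heights, the glue bottle still stands at (385,275), and the gripper is clear of everything.

```bash
python3 -c "
from rig import manip
print(manip.sign_off())"
```

```text
the job is handed in; nothing more can be done
None
```

Both spare cans now stand upright on the floor of the two empty cups, with the seated cans and the glue bottle left where they were; I handed the job in at about 24 s, and no verdict was returned.

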